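# Roll a shaft blank into the vee rest and hold it down

### The job

Load the steel shaft blank into the vee rest for marking: roll it along the bench on its side, up the ramp and into the V, push it endways along the V until its end is against the stop screw, then tip the hinged hold-down over so that it lies on the bar. Use only pushes of the fingertips or the outside of the fingers: never lift or carry the bar, and do not disturb the tools lying about.

Things in the scene. Friction and masses are not known exactly. Their poses are not given: they have to be found in the camera images.
- shaft_blank: The loose plain steel shaft blank: solid round bar 32 mm in diameter, 80 mm long, flat ends, about 0.5 kg, oiled, lying on its side on the bench 115 to 145 mm in front of the V and within 0.1 rad of parallel to it. Origin at its centre, 16 mm above the bench; its y axis is the bar's axis (x and z turn as it rolls). It rolls easily and soon stops, but rolls back down the ramp if let go there.
- vee_rest: The vee rest, a fixed ground-steel block 72 mm wide (y -36 to +36 mm) with a ramp in front. Origin on the bench under the bottom line of the V; y along the V, x away from the ramp (the bar rolls towards +x), z up. Behind the 90 degree V the block is 28.5 mm high from x = 25 to 41 mm, then an 8 mm foot to x = 60 mm. End stop at the -y end; the +y end is open.
- ramp_crest (a point): Top of the ramp, middle of its width: x = -18, z = 18.5 mm in the vee rest's frame. The dark ramp begins at x = -84 mm (1.2 mm high) and rises straight (15 degrees) to x = -21 mm; the crest is flat to x = -15 mm, then the V goes down. A bar on the crest has its centre at z = 34.5 mm.
- vee_seat (a point): Centre of a bar lying in the V (x = 0, y = 0, z = 26.6 mm in the vee rest's frame); the bar's top is then at z = 42.6 mm. With the bar against the stop screw its centre is 2 mm further to -y than this point. Axes as the vee rest's.
- stop_face (a point): Middle of the flat 15 mm button of the stop screw, facing +y: x = 0, y = -42, z = 26.6 mm in the vee rest's frame. The screw sits in an upright plate (y -58 to -50, x -13 to +41 mm, 40 mm high) joined to the block at x = 21 to 39 mm. At the start the bar's near end is 10 to 18 mm short of it in y.
- hold_down (a joint): Hinge of the hold-down, a dark steel strap 18 mm wide, 6 mm thick, 0.12 kg, between two cheeks behind the V. Pin parallel to the V at x = 34, y = 0, z = 47.6 mm of the vee rest. 0 rad = level, pointing to -x, lying on the bar; pi/2 = upright; starts leaning back at 1.8 to 1.9 (backstop). Tipped forward past upright it drops by its own weight, to -0.25 if no bar is there.
- hold_down_tip (a point): Rounded free end of the hold-down strap, middle of its thickness, 55 mm from the hinge pin. Parked, it stands about 100 mm above the bench and 50 mm behind the bottom line of the V (+x of the vee rest).
- marker: Bystander: black-and-white marker pen, 124 mm long, 12 mm thick, lying on the bench. Origin at the middle of its underside.
- hex_key: Bystander: brass-coloured L-shaped hex key, 124 mm long, lying flat. Origin at the middle of its underside.
- v_anvil: Bystander: small loose grey vee anvil on a round foot, 49 mm across, 36 mm high, standing behind the vee rest. Not the rest to be loaded. Origin at the middle of its underside.
- paste_tin: Bystander: flat round tin with a lid, 55 mm across and 22 mm high, behind the vee rest. Origin at the middle of its underside.

How it is judged (in metres and radians):
On the way, in this order (a step that is already met when the one before it is completed fails the run):
1. the bar rolls along the bench towards the vee rest (angular speed of shaft_blank above 0.4 rad/s and x of shaft_blank in the frame of vee_rest between -0.2 and -0.095 m and height (world z) of shaft_blank below 0.024 m), for 0.05 s.
2. the bar lies in the V (x of shaft_blank in the frame of vee_rest between -0.0025 and 0.0025 m and z of shaft_blank in the frame of vee_rest between 0.0236 and 0.0292 m and angle between the y axis of shaft_blank and the y axis of vee_rest, either way round below 0.05 rad), for 0.2 s.
3. the bar has been pushed endways against the stop screw while the hold-down is still open (all of step 2 and y of shaft_blank in the frame of vee_rest between -0.006 and 0.0005 m and value of joint hold_down above 1 rad), for 0.1 s.
At the end, for the whole second after the job is handed in: The bar lies at rest down in the V (centre within 2.5 mm of the V's middle plane and 3 mm of its seated height, axis within 0.05 rad of the V), its end within 2.5 mm of the stop screw, and the hold-down is down on the bar (within 0.06 rad of level) (all of step 2 and y of shaft_blank in the frame of vee_rest between -0.006 and 0.0005 m and value of joint hold_down between -0.06 and 0.06 rad and linear speed of shaft_blank below 0.01 m/s); the robot touches nothing.
It fails at once if the bar is lifted or carried instead of rolled (height (world z) of shaft_blank above 0.042 m or (x of shaft_blank in the frame of vee_rest below -0.065 m and height (world z) of shaft_blank above 0.034 m) or (x of shaft_blank in the frame of vee_rest below -0.11 m and height (world z) of shaft_blank above 0.026 m) or angle between shaft_blank's own y axis and vertical below 1.2 rad or angle between shaft_blank's own y axis and vertical above 1.94 rad).
It fails at once if the marker pen is pushed away (more than 20 mm) (distance of marker from where it was at the start of the episode above 0.02 m).
It fails at once if the hex key is pushed away (more than 20 mm) (distance of hex_key from where it was at the start of the episode above 0.02 m).
It fails at once if the vee anvil is pushed away (more than 20 mm) (distance of v_anvil from where it was at the start of the episode above 0.02 m).
It fails at once if the paste tin is pushed away (more than 20 mm) (distance of paste_tin from where it was at the start of the episode above 0.02 m).
It also fails if it takes over 61 s, if anything falls off the work surface, if the arm or the gripper's body presses on something with over 40 N, if the wrist force passes 120 N, or if a joint passes its speed limit or range.

### The arm

A 6-joint arm with a two-finger parallel gripper is mounted at the origin on a cart in front of the work surface, level with it; the furniture and walls round the work are solid. World frame = base frame: x ahead of the robot, y to its left, z up, the work surface at z = 0. Lengths are in m, angles in degrees, forces in N, time in s.
With the tool pointing down it reaches from about 0.35 to 0.875 m from the base axis. Payload 4.2 kg.
Tool frame: the origin (TCP) lies midway between the tips of the shut fingers; the grasp point (between the pads) lies 19 mm behind it; z points along the fingers, y is the direction in which the jaws open and shut (so a half turn about z gives the same grasp; the last joint's range is limited). The gripper opens to 87 mm and grips with 3 to 60 N. Pads are 19 mm wide; open, the fingers measure 117 mm over their backs; the gripper's body (75 mm by 190 mm) begins 51 mm behind the grasp point.
Start: joints at [-61.73, 22.042, 0.453, 0, -68.411, -14.817], TCP at [0.145, -0.608, 0.223] pointing down, gripper open.
Joint ranges: [-179.83, 179.83], [-69.29, 118.12], [-61.27, 80.66], [-181.25, 117.63], [-171.15, -9.14], [-177.46, 177.46]. Speed limits (degrees/s): [159.86, 159.86, 180, 180, 180, 180].

### API

Orientations are given as a 3x3 rotation matrix whose columns are the frame's x, y, z axes.
In Python, from station import sense, capture, finish_job gives the robot as it stands. The module is installed in compiled form; this text tells all that it offers.
- The arm moves only by the shell command python3 -m jog 'ROWS' [OPENING]. ROWS is JSON, a list of rows, each a list of 6 numbers: the shift along the tool's x, y, z in cm, then the turn, a rotation vector about the tool's x, y, z in degrees. In form: [[dx, dy, dz, wx, wy, wz], ...]. A call has exactly 5 rows; each row shifts and turns the commanded pose from where the row before left it, along the tool's axes as they then stand; what a row does not reach is not made up. A row lasts 1/12 s, in which the tool goes at most 41.7 mm and 7.16 degrees, less where a joint would pass 70% of its speed; a pose out of reach is approached as far as the arm can. A call is refused whole if a number of a shift passes 4.17 or a number of a turn 7.16, either way. A call with a gripper value outside its range is refused whole. OPENING is the finger opening in cm, from 0 to 8.7, set as the call begins (- or left out, the last holds). The fingers move at their own pace and stop on an object; the grip force is fixed at half the most. Time passes only in rows, so rows that do not move let the fingers close, or fill a call up. It gives the time, the measured TCP pose, the force and the opening at its end, in the units of the state.
- sense(): the state, without advancing time (a new reading comes with each control period).
- capture(name): name is "scene" or "top" or "wrist"; returns a dict with "frame" (420x560x3 uint8, red, green, blue), "fx", "fy", "cx", "cy" (pixels), "dist" ([k1, k2, p1, p2, k3] as OpenCV has them; the pictures are not rectified), "world_to_cam" (4x4, takes a point from world to camera coordinates). Camera axes: x right, y up, looking along -z (the intrinsics and any distortion apply to the point x, -y, -z); pixel columns grow to the right and rows downward; lengths in m; the calibration is good to about 2 mm. A picture is of the moment at which its call begins. There is no depth.
- finish_job(): hands the job in, once; it reports no verdict.
The state is a dict: "time_s": time; "joints": joint angles; "joint_velocities": joint speeds; "effort": joint torques, N m; "tcp_pos": TCP position; "ee_rot": TCP orientation; "wrist_force": force on the tool from outside, world axes, zero at the start; "moment": the same for the moment, N m; "gripper_width": opening from 0.0 (shut) to 1.0 (fully open).
Only numpy, scipy, OpenCV 4.12 (cv2) and the standard library are available. Lean on these libraries where they do the work, as an engineer would, in place of code of your own. Each camera call takes 0.05 s, during which the arm holds its last target.

## Working session

There is one attempt and no reset: what is moved stays moved. The work goes in short steps, Python scripts to look and compute and a shell command to move; the robot and the scene stay as the last step left them, time stands still between calls to the robot, and variables do not carry over. Pictures are saved under pics/ and viewed, and the job is handed in when it is done.

```bash
mkdir -p pics
cat > h.py <<'E'
import numpy as np, cv2
from station import sense, capture
def ray(c,u,v):
    K=np.array([[c['fx'],0,c['cx']],[0,c['fy'],c['cy']],[0,0,1.]])
    p=cv2.undistortPoints(np.array([[[u,v]]],float),K,np.array(c['dist'],float))[0,0]
    T=np.array(c['world_to_cam']);R=T[:3,:3];t=T[:3,3]
    d=R.T@np.array([p[0],-p[1],-1.]);o=-R.T@t
    return o,d/np.linalg.norm(d)
def onz(c,u,v,z):
    o,d=ray(c,u,v);return o+d*(z-o[2])/d[2]
def proj(c,P):
    K=np.array([[c['fx'],0,c['cx']],[0,c['fy'],c['cy']],[0,0,1.]])
    T=np.array(c['world_to_cam']);q=T[:3,:3]@np.array(P,float)+T[:3,3]
    q=np.array([q[0],-q[1],-q[2]])
    return cv2.projectPoints(q.reshape(1,3),np.zeros(3),np.zeros(3),K,np.array(c['dist'],float))[0].ravel()
def save(c,n): cv2.imwrite('pics/'+n+'.png',c['frame'][:,:,::-1])
E
python3 - <<'E'
from h import *
import pickle
s=sense();print(s)
for n in ['scene','top','wrist']:
    c=capture(n);save(c,n+'0');pickle.dump(c,open(n+'0.pkl','wb'));print(n,c['fx'],c['cx'],c['cy'],c['dist'],np.round(np.array(c['world_to_cam']),3).tolist())
E
```

```text
{'time_s': 0.0, 'joints': array([-6.17307766e+01,  2.20896143e+01,  3.79458705e-01, -2.97628013e-02,
       -6.84101492e+01, -1.48178361e+01]), 'joint_velocities': array([-0.05037803,  0.03313525, -0.03292777, -0.11505546,  0.00885716,
       -0.04064081]), 'effort': array([-3.24520415e-04, -3.90664780e+01,  1.87406999e+01,  4.21973661e+00,
        1.11207756e-02, -1.96888382e-04]), 'tcp_pos': array([ 0.14528275, -0.60725903,  0.22146748]), 'ee_rot': array([[-9.72612181e-01, -2.32433264e-01, -5.69027501e-04],
       [-2.32433950e-01,  9.72609963e-01,  2.07800590e-03],
       [ 7.04441235e-05,  2.15335516e-03, -9.99997679e-01]]), 'wrist_force': array([-0.14930343, -0.03034661, -0.58801576]), 'moment': array([ 0.04655993, -0.00158512,  0.05655108]), 'gripper_width': 1.0037914706852118}
scene 419.2100663756049 284.60574054077347 209.2715455388235 [-0.08055511  0.          0.          0.          0.        ] [[-0.286, -0.958, 0.002, 0.411], [0.65, -0.192, 0.736, -0.353], [-0.704, 0.212, 0.677, -0.743], [0.0, 0.0, 0.0, 1.0]]
top 472.16967615016836 271.63838904349217 201.16083244306733 [-0.0869259  0.         0.         0.         0.       ] [[-0.009, -1.0, 0.013, 0.258], [0.994, -0.008, 0.105, -0.543], [-0.105, 0.014, 0.994, -1.041], [0.0, 0.0, 0.0, 1.0]]
wrist 365.92133644946387 277.2387756041816 213.04322015539447 [0.0339992 0.        0.        0.        0.       ] [[-0.232, 0.973, 0.002, 0.623], [-0.934, -0.222, -0.28, 0.033], [-0.272, -0.067, 0.96, -0.392], [0.0, 0.0, 0.0, 1.0]]
```

View pics/scene0.png

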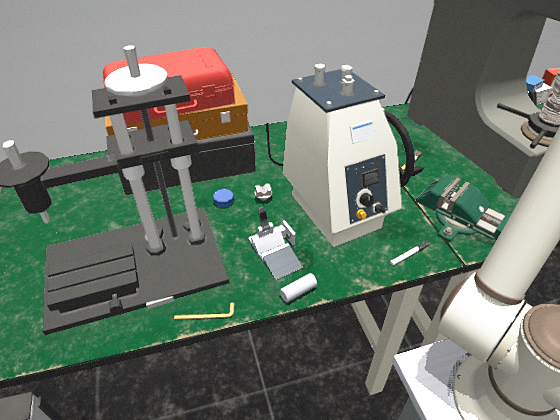

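View pics/top0.png

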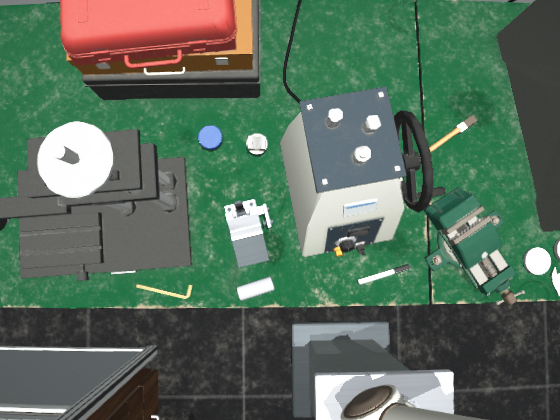

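View pics/wrist0.png

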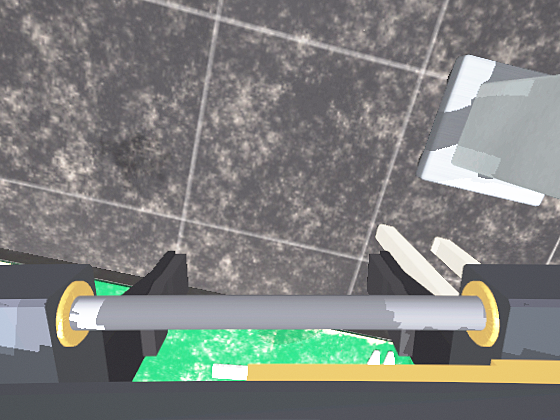

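The wrist view shows only floor. In the top view the bar is at about (255,289), the vee rest at (247,230), the stop at (265,213), the key at (165,292), the marker at (385,274), the tin at (210,137) and the anvil at (257,144). I'll enlarge these areas.

Run:
```python
from h import *
import pickle
c=pickle.load(open('top0.pkl','rb'));f=c['frame'][185:315,195:295]
cv2.imwrite('pics/t1.png',cv2.resize(f[:,:,::-1],None,fx=5,fy=4.6,interpolation=cv2.INTER_CUBIC)[:600])
c=pickle.load(open('scene0.pkl','rb'));f=c['frame'][195:315,235:335]
cv2.imwrite('pics/s1.png',cv2.resize(f[:,:,::-1],None,fx=5,fy=5,interpolation=cv2.INTER_CUBIC))
```

```text
(no output)
```

View pics/t1.png

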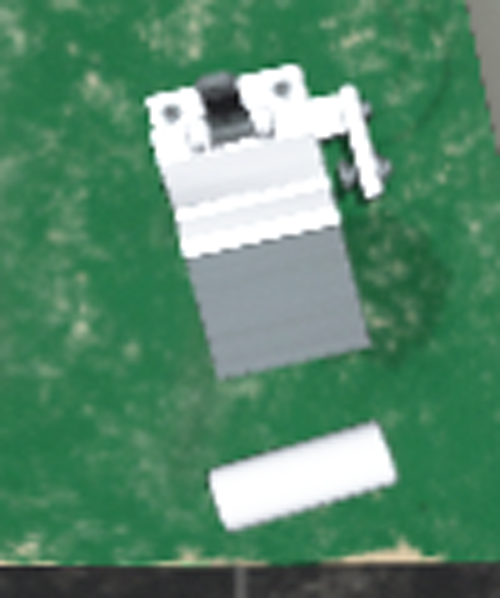

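View pics/s1.png

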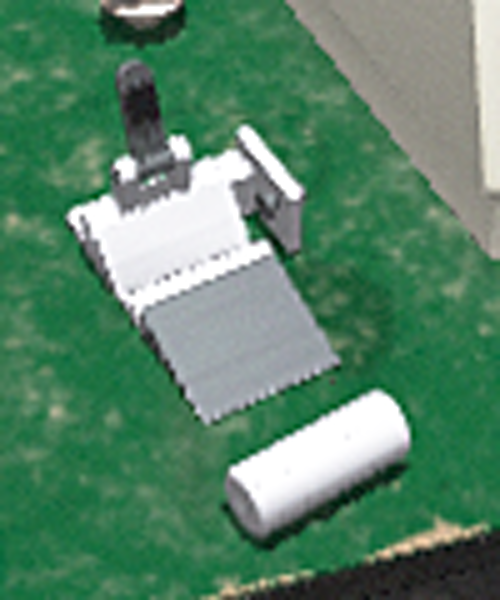

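```bash
cat > m.py <<'E'
from h import *
import pickle
c=pickle.load(open('top0.pkl','rb'))
def T(U,V): return ((U+.5)/5-.5+195,(V+.5)/4.6-.5+185)
pts={'bl':(220,378,.0012,-84,36),'br':(371,346,.0012,-84,-36),'tl':(188,258,.0181,-21,36),'tr':(341,228,.0181,-21,-36)}
W=[];L=[]
for k,(U,V,z,x,y) in pts.items():
    p=onz(c,*T(U,V),z);W.append(p[:2]);L.append([x/1000,y/1000]);print(k,p.round(4))
W=np.array(W);L=np.array(L)
a=W-W.mean(0);b=L-L.mean(0)
th=np.arctan2((b[:,0]*a[:,1]-b[:,1]*a[:,0]).sum(),(a*b).sum())
R=np.array([[np.cos(th),-np.sin(th)],[np.sin(th),np.cos(th)]]);o=W.mean(0)-R@L.mean(0)
print('vee',o,np.degrees(th),'res',((L@R.T+o-W)*1e3).round(1).tolist())
def toV(p): return R.T@(np.array(p)[:2]-o)
def toW(x,y): return o+R@np.array([x,y])
# bar
f=c['frame'].astype(int);m=np.zeros(f.shape[:2],np.uint8);m[268:305,230:280]=255*((f.min(2)>130)[268:305,230:280])
n,lab,st,_=cv2.connectedComponentsWithStats(m);i=1+np.argmax(st[1:,4]);print(st[i])
pt=np.argwhere(lab==i)[:,::-1].astype(np.float32);r=cv2.minAreaRect(pt);print(r)
cx,cy=r[0];P=onz(c,cx,cy,.016);print('bar',P,'V',toV(P)*1e3)
bx=cv2.boxPoints(r);bw=np.array([onz(c,*q,.016)[:2] for q in bx]);e=[bw[(i+1)%4]-bw[i] for i in range(2)];
for q in e: print(np.linalg.norm(q)*1e3,np.degrees(np.arctan2(q[1],q[0])))
s=pickle.load(open('scene0.pkl','rb'))
for k,(x,y,z) in {'tip':(50,0,100),'pinL':(34,9,50),'bl':(-84,36,1),'br':(-84,-36,1),'plTop':(-13,-54,40),'plback':(41,-54,40),'tl':(-21,36,18)}.items():
    w=toW(x/1e3,y/1e3);u=proj(s,[*w,z/1e3]);v=proj(c,[*w,z/1e3]);print(k,(u-[235,195])*5,(v-[195,185])*[5,4.6])
u=proj(s,[P[0],P[1],.016]);print('bar scene',(u-[235,195])*5)
E
python3 m.py
```

```text
bl [0.3976 0.3298 0.0012]
br [0.4128 0.2606 0.0012]
tl [0.4569 0.3431 0.0181]
tr [0.471  0.2738 0.0181]
vee [0.48585458 0.31301883] 12.295868097639277 res [[-1.5, 0.5], [-1.3, -0.7], [0.8, 0.6], [2.0, -0.4]]
[237 277  37  23 515]
((254.9000244140625, 288.20001220703125), (14.23024845123291, 36.36618423461914), 71.56504821777344)
bar [0.34984375 0.29252308 0.016     ] V [-137.25563953    8.93925577]
81.69708859582698 -72.18557844373663
31.822729973885757 -161.98108467335757
tip [138.6453433  57.9489696] [218.37391144  81.31279184]
pinL [140.32092668 160.91254168] [212.63873094 128.45924158]
bl [207.71679062 418.17298443] [216.93670643 379.14324893]
br [343.68438145 359.02198893] [370.46320876 346.90404806]
plTop [302.80614445 191.79561491] [375.23140431 196.01450745]
plback [248.28779642 123.02962527] [348.41809278  87.51998094]
tl [143.96561496 301.71751049] [184.69179989 254.54451054]
bar scene [318.94745452 457.94677659]
```

```bash
cat >> m.py <<'E'
print('----')
for n,u,v in [('mach front L',333,243),('mach front R',401,208),('back L',292,188)]: print(n,onz(s,u,v,0))
for n,u,v in [('L',304,254),('R',392,240)]: print(n,onz(c,u,v,0),onz(c,u,v,.1))
def tri(a,b):
    o1,d1=ray(s,*a);o2,d2=ray(c,*b);A=np.stack([d1,-d2],1);t=np.linalg.lstsq(A,o2-o1,rcond=None)[0]
    p,q=o1+t[0]*d1,o2+t[1]*d2;return (p+q)/2,np.linalg.norm(p-q)
print('knob',tri((362,213),(342,244)));print('topL',tri((297,76),(303,107)),tri((334,108),(325,183)),tri((385,94),(394,174)))
print('holdtip',tri((235+128/5,195+63/5),T(214,84)))
print('key',onz(c,188,292,0.003),onz(c,138,287,.003),'marker',onz(c,360,282,.006),onz(c,408,267,.006),'tin',onz(c,210,137,.02),'anv',onz(c,257,144,.03), 'drill',onz(c,190,265,.02),onz(c,190,158,.02))
E
python3 m.py | sed '1,/----/d'
```

```text
mach front L [0.46340943 0.16625059 0.        ]
mach front R [ 0.53071555 -0.05834179  0.        ]
back L [0.69475457 0.20018769 0.        ]
L [0.42526884 0.17960515 0.        ] [0.42593582 0.18773472 0.1       ]
R [ 0.45505431 -0.02580869  0.        ] [0.4529865  0.00118117 0.1       ]
knob (array([0.44625939, 0.10881839, 0.10183917]), np.float64(0.002022484455568854))
topL (array([0.66246836, 0.20483514, 0.35216715]), np.float64(0.0020937679609628413)) (array([0.5403263 , 0.16650871, 0.33104329]), np.float64(0.008462504113344323)) (array([0.55075771, 0.0508154 , 0.34126558]), np.float64(0.01797215817828535))
holdtip (array([0.53492864, 0.32763485, 0.09751332]), np.float64(0.0023725560843252114))
key [0.34131516 0.44513832 0.003     ] [0.35294158 0.55993891 0.003     ] marker [0.36005156 0.05282039 0.006     ] [ 0.39238043 -0.05966656  0.006     ] tin [0.69625813 0.39434978 0.02      ] anv [0.67653139 0.28551777 0.03      ] drill [0.40290869 0.43810813 0.02      ] [0.6472475  0.44012769 0.02      ]
```

Run:
```python
import cv2
for n in ['scene','top']:
    f=cv2.imread(f'pics/{n}0.png')[80:300,270:430];cv2.imwrite(f'pics/{n}m.png',cv2.resize(f,None,fx=2.5,fy=2.5,interpolation=cv2.INTER_CUBIC))
```

```text
(no output)
```

View pics/topm.png

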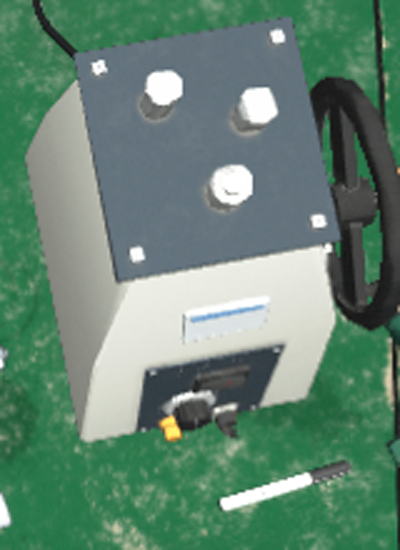

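Two independent checks agree. The hold-down tip triangulates to (0.535, 0.328, 0.098), against a predicted (0.535, 0.324, 0.100). The bar measures 81.7 × 31.8 mm and its end is about 11 mm short of the stop. In the rest's frame the bar is at (-137, +9) mm and yawed 5.6°. I'll travel around the machine's front at z = 0.22 and push with both fingers partly open so that the bar squares up.

```bash
cat > w.py <<'E'
# where: state in the vee frame (mm), tool yaw vs vee
from station import sense
import numpy as np
s=sense();th=np.radians(12.3);o=np.array([.4858,.3130]);R=np.array([[np.cos(th),-np.sin(th)],[np.sin(th),np.cos(th)]])
p=s['tcp_pos'];E=s['ee_rot']
print('t',round(s['time_s'],2),'world',p.round(4),'V',(R.T@(p[:2]-o)*1e3).round(1),'z',round(p[2]*1e3,1),'yaw-vee',round(np.degrees(np.arctan2(E[1,1],E[0,1]))-102.3,2),'tilt',E[:2,2].round(4),'F',(R.T@s['wrist_force'][:2]).round(1),s['wrist_force'][2].round(1),'g',round(s['gripper_width']*87,1))
E
python3 -m jog '[[-2.63,3.04,0,0,0,0.3],[-2.63,3.04,0,0,0,0.3],[-2.63,3.04,0,0,0,0.3],[-2.63,3.04,0,0,0,0.2],[-2.63,3.04,0,0,0,0]]' 4
python3 -m jog '[[-2.63,3.04,0,0,0,0],[-2.63,3.04,0,0,0,0],[-2.63,3.04,0,0,0,0],[-2.63,3.04,0,0,0,0],[-2.63,3.04,0,0,0,0]]'
python3 w.py
```

```text
time_s: 0.57
tcp_pos: [0.24, -0.4286, 0.2222]
ee_rot: [[-0.977, -0.213, -0.0], [-0.213, 0.977, 0.001], [0.0, 0.001, -1.0]]
wrist_force: [1.5, -0.8, -0.7]
gripper_width: 0.706
time_s: 0.98
tcp_pos: [0.336, -0.2519, 0.2226]
ee_rot: [[-0.977, -0.214, 0.0], [-0.214, 0.977, -0.0], [-0.0, -0.0, -1.0]]
wrist_force: [0.4, -1.3, 0.3]
gripper_width: 0.47
t 0.98 world [ 0.336  -0.2519  0.2226] V [-266.7 -520. ] z 222.6 yaw-vee 0.04 tilt [ 0.0004 -0.    ] F [ 0.2 -1.3] 0.3 g 40.9
```

```bash
python3 -m jog '[[-2.1,3.4,0,0,0,0],[-2.1,3.4,0,0,0,0],[-2.1,3.4,0,0,0,0],[-2.1,3.4,0,0,0,0],[-2.1,3.4,0,0,0,0]]' >/dev/null
python3 -m jog '[[-0.6,3.9,0,0,0,0],[-0.6,3.9,0,0,0,0],[-0.6,3.9,0,0,0,0],[-0.6,3.9,0,0,0,0],[-0.6,3.9,0,0,0,0]]'
python3 w.py
```

```text
time_s: 1.82
tcp_pos: [0.3887, 0.1335, 0.2227]
ee_rot: [[-0.977, -0.214, 0.0], [-0.214, 0.977, 0.0], [-0.0, 0.0, -1.0]]
wrist_force: [-0.7, 0.8, 0.5]
gripper_width: 0.463
t 1.82 world [0.3887 0.1335 0.2227] V [-133.1 -154.7] z 222.7 yaw-vee 0.08 tilt [0.0004 0.0004] F [-0.5  1. ] 0.5 g 40.3
```

```bash
python3 -m jog '[[0.96,3.2,0,0,0,0],[0.96,3.2,0,0,0,0],[0.96,3.2,0,0,0,0],[0.96,3.2,0,0,0,0],[0.96,3.2,0,0,0,0]]' >/dev/null
python3 -m jog '[[0,0,2.4,0,0,0],[0,0,2.4,0,0,0],[0,0,2.4,0,0,0],[0,0,2.4,0,0,0],[0,0,2.4,0,0,0]]' >/dev/null
python3 w.py
python3 - <<'E'
from h import *
for n in ['scene','wrist']: save(capture(n),n+'1')
E
```

```text
t 2.65 world [0.3081 0.2777 0.1016] V [-181.1    3.3] z 101.6 yaw-vee 0.08 tilt [0.0001 0.0005] F [-0.6  0.5] 1.0 g 40.2
```

View pics/scene1.png

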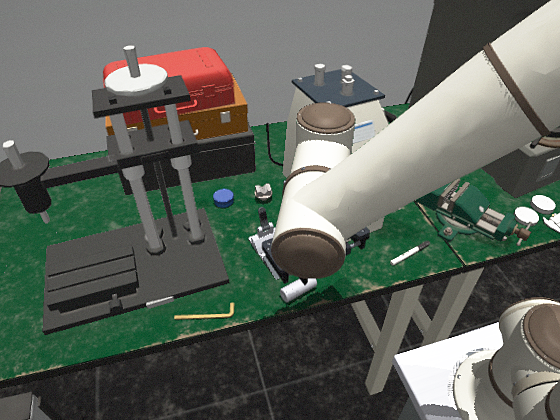

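View pics/wrist1.png

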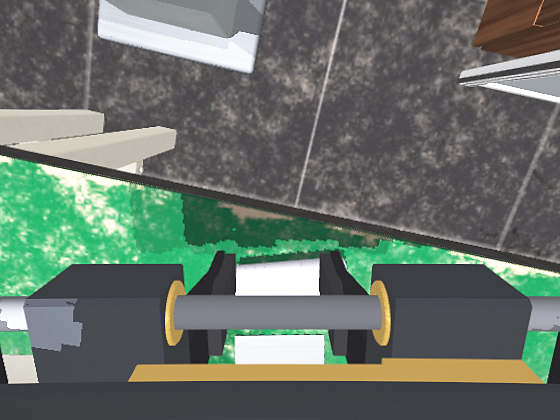

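Run:
```python
from h import *
c=capture('wrist')
s=sense();E=s['ee_rot'];p=s['tcp_pos']
print('tcp',proj(c,p),'fingers',[proj(c,p+E@np.array([x,y,0])).round() for x in(-.0095,.0095) for y in (-.02,.02)])
th=np.radians(17.9);ax=np.array([-np.sin(th),np.cos(th),0]);n=np.array([np.cos(th),np.sin(th),0]);b=np.array([.3498,.2925,.016])
for a in (-.04,.04):
  for q in (-.016,.016): print(proj(c,b+a*ax+q*n))
c=capture('top');save(c,'top1')
```

```text
tcp [276.91297264 278.68698296] fingers [array([236., 297.]), array([318., 297.]), array([235., 260.]), array([319., 260.])]
[230.1918401  266.74854299]
[235.77923959 305.80646714]
[339.84818337 257.05765277]
[342.14391419 296.79865728]
```

View pics/top1.png

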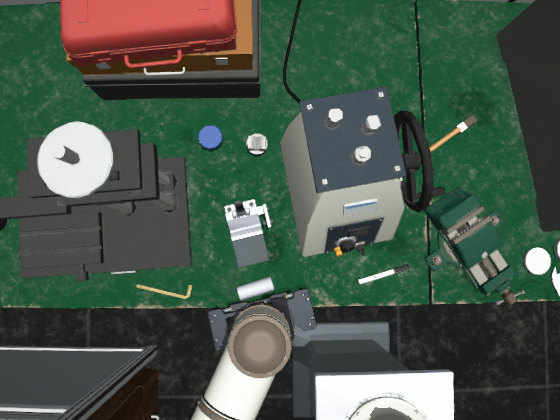

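```bash
python3 -m jog '[[0,0,2.2,0,0,0],[0,0,2.2,0,0,0],[0,0,2.2,0,0,0],[0,0,1.8,0,0,0],[0,0,0.7,0,0,0]]' >/dev/null
python3 w.py
python3 - <<'E'
from h import *
for n in ['top']: save(capture(n),n+'2')
f=cv2.imread('pics/top2.png')[180:320,190:310];cv2.imwrite('pics/t2.png',cv2.resize(f,None,fx=4,fy=4))
E
```

```text
t 3.27 world [0.3086 0.278  0.0112] V [-180.6    3.6] z 11.2 yaw-vee 0.05 tilt [-0.     -0.0001] F [-0.7 -0. ] 0.2 g 39.9
```

View pics/t2.png

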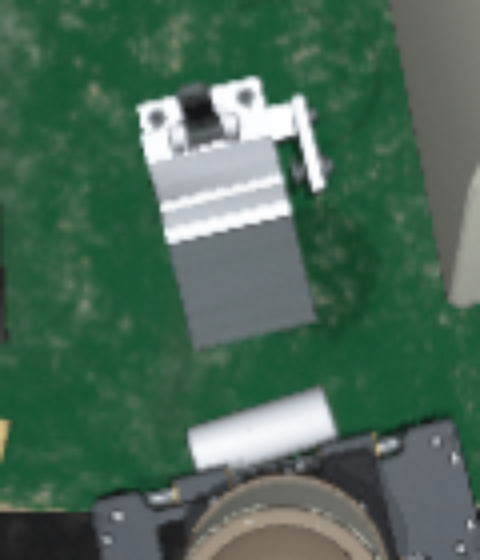

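```bash
python3 -m jog '[[-0.4,0,0,0,0,0],[-0.4,0,0,0,0,0],[-0.4,0,0,0,0,0],[-0.4,0,0,0,0,0],[-0.4,0,0,0,0,0]]' >/dev/null;python3 w.py
python3 -m jog '[[-0.4,0,0,0,0,0],[-0.4,0,0,0,0,0],[-0.4,0,0,0,0,0],[-0.4,0,0,0,0,0],[-0.4,0,0,0,0,0]]' >/dev/null
python3 w.py
python3 - <<'E'
from h import *
for n in ['top']: save(capture(n),n+'3')
f=cv2.imread('pics/top3.png')[180:320,190:310];cv2.imwrite('pics/t3.png',cv2.resize(f,None,fx=4,fy=4))
E
```

```text
t 3.73 world [0.3286 0.2825 0.0124] V [-160.1    3.7] z 12.4 yaw-vee 0.04 tilt [0.0008 0.0016] F [-0.3  0.2] 0.1 g 40.1
t 4.15 world [0.3478 0.2863 0.0115] V [-140.5    3.3] z 11.5 yaw-vee 0.05 tilt [-0.0001 -0.0002] F [-0.3 -0.3] 0.3 g 40.3
```

View pics/t3.png

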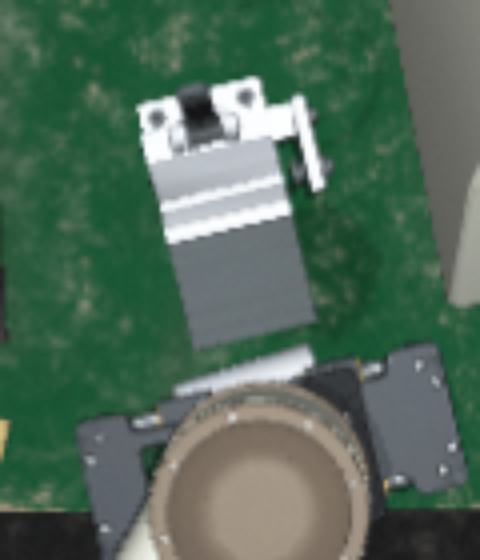

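```bash
cat >> h.py <<'E'
_th=np.radians(12.3);_R=np.array([[np.cos(_th),-np.sin(_th)],[np.sin(_th),np.cos(_th)]]);_o=np.array([.4858,.3130])
def V(p): return (_R.T@(np.array(p)[:2]-_o)*1e3).round(1)
E
python3 - <<'E'
from h import *
import pickle
c=pickle.load(open('top0.pkl','rb'))
for u in [(233.75,276.25),(267.8,266.5)]: print(V(onz(c,*u,.02)))
E
```

```text
[-100.5   49.2]
[-96.2 -30.1]
```

```bash
python3 -m jog '[[-0.4,0,0,0,0,0],[-0.4,0,0,0,0,0],[-0.4,0,0,0,0,0],[-0.4,0,0,0,0,0],[-0.4,0,0,0,0,0]]' >/dev/null;python3 w.py
python3 -m jog '[[-0.4,0,0,0,0,0],[-0.4,0,-0.1,0,0,0],[-0.4,0,-0.11,0,0,0],[-0.4,0,-0.11,0,0,0],[-0.4,0,-0.11,0,0,0]]' >/dev/null
python3 w.py
python3 -m jog '[[-0.4,0,-0.11,0,0,0],[-0.4,0,-0.11,0,0,0],[-0.4,0,-0.11,0,0,0],[-0.4,0,-0.11,0,0,0],[-0.4,0,-0.11,0,0,0]]' >/dev/null
python3 w.py
python3 - <<'E'
from h import *
for n in ['top','scene']: save(capture(n),n+'4')
f=cv2.imread('pics/top4.png')[180:320,190:310];a=cv2.resize(f,None,fx=3.3,fy=4)
f=cv2.imread('pics/scene4.png')[180:320,220:340];b=cv2.resize(f,None,fx=3.3,fy=4);cv2.imwrite('pics/t4.png',np.hstack([a,b]))
E
```

```text
t 4.62 world [0.3674 0.2907 0.0116] V [-120.4    3.4] z 11.6 yaw-vee 0.06 tilt [0.0001 0.0001] F [-0.3  0.2] 1.2 g 39.7
t 5.03 world [0.3851 0.2931 0.0155] V [-102.6    2. ] z 15.5 yaw-vee 0.01 tilt [-0.0035 -0.0038] F [-6.5  0.1] 3.8 g 40.0
t 5.45 world [0.4045 0.2973 0.021 ] V [-82.8   2. ] z 21.0 yaw-vee 0.01 tilt [-0.0038 -0.0039] F [-5.6 -1. ] 3.6 g 39.8
```

View pics/t4.png

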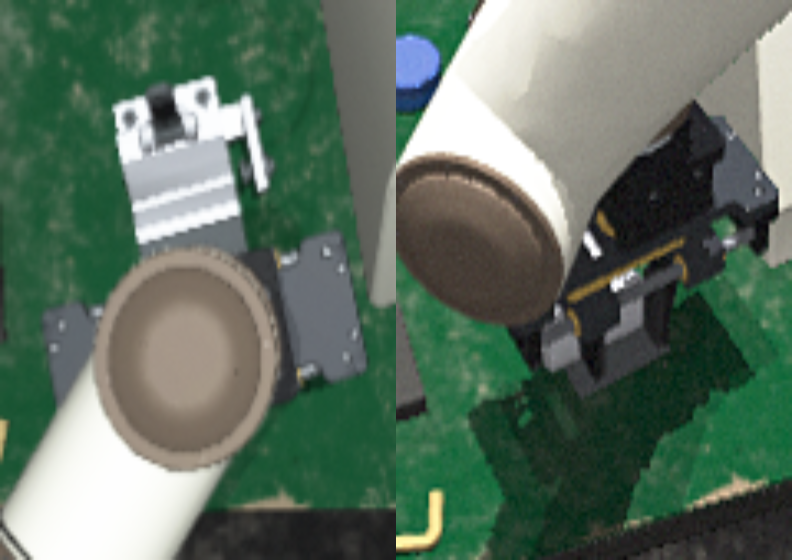

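The bar is on the ramp against both fingers, with its +y end visible at right-panel (560,345). The contact force is about 6 N, so I'll carry on.

```bash
python3 -m jog '[[-0.4,0,-0.11,0,0,0],[-0.4,0,-0.11,0,0,0],[-0.4,0,-0.11,0,0,0],[-0.4,0,-0.11,0,0,0],[-0.4,0,-0.11,0,0,0]]' >/dev/null
python3 w.py
python3 -m jog '[[-0.4,0,-0.11,0,0,0],[-0.4,0,-0.11,0,0,0],[-0.3,0,-0.1,0,0,0],[-0.2,0,0,0,0,0],[0,0,0,0,0,0]]' >/dev/null
python3 w.py
python3 - <<'E'
from h import *
for n in ['top','scene']: save(capture(n),n+'5')
f=cv2.imread('pics/top5.png')[180:320,190:310];a=cv2.resize(f,None,fx=3.3,fy=4)
f=cv2.imread('pics/scene5.png')[180:320,220:340];b=cv2.resize(f,None,fx=3.3,fy=4);cv2.imwrite('pics/t5.png',np.hstack([a,b]))
E
```

```text
t 5.97 world [0.424  0.3019 0.0265] V [-62.7   2.3] z 26.5 yaw-vee 0.02 tilt [-0.0035 -0.0032] F [-6.5  0.4] 3.4 g 40.1
t 6.38 world [0.4373 0.305  0.0298] V [-49.1   2.5] z 29.8 yaw-vee 0.02 tilt [-0.0025 -0.0025] F [-4.3 -1. ] 3.3 g 39.7
```

View pics/t5.png

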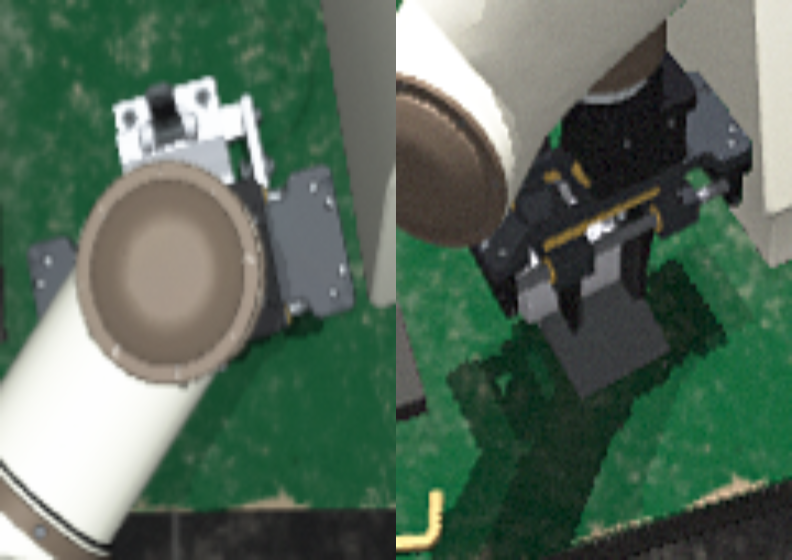

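```bash
python3 -m jog '[[-0.2,0,0,0,0,0],[-0.2,0,0,0,0,0],[-0.2,0,0,0,0,0],[-0.2,0,0,0,0,0],[-0.2,0,0,0,0,0]]' >/dev/null
python3 w.py
python3 -m jog '[[-0.2,0,0,0,0,0],[-0.1,0,0,0,0,0],[0,0,0,0,0,0],[0,0,0,0,0,0],[0,0,0,0,0,0]]' >/dev/null
python3 w.py
python3 - <<'E'
from h import *
for n in ['top','scene']: save(capture(n),n+'6')
f=cv2.imread('pics/top6.png')[180:320,190:310];a=cv2.resize(f,None,fx=3.3,fy=4)
f=cv2.imread('pics/scene6.png')[180:320,220:340];b=cv2.resize(f,None,fx=3.3,fy=4);cv2.imwrite('pics/t6.png',np.hstack([a,b]))
E
```

```text
t 6.9 world [0.449  0.309  0.0302] V [-36.8   3.9] z 30.2 yaw-vee 0.06 tilt [0.0013 0.0013] F [ 0.3 -0.3] -0.0 g 40.1
t 7.32 world [0.451  0.3089 0.03  ] V [-34.9   3.4] z 30.0 yaw-vee 0.05 tilt [-0. -0.] F [-0.5  0.1] 0.6 g 39.8
```

View pics/t6.png

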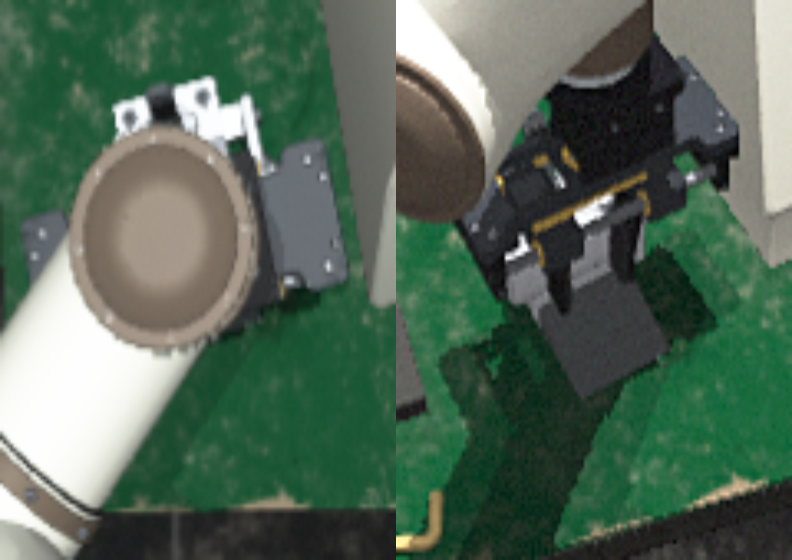

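Run:
```python
from h import *
import pickle
s=pickle.load(open('scene0.pkl','rb'));c=pickle.load(open('top0.pkl','rb'))
for z in (0.02,0.03): print(z,'col base scene',[V(onz(s,u,v,z)) for u,v in [(205,241),(197,243),(228,275)]],'top base corner',[V(onz(c,u,v,z)) for u,v in [(189,157),(190,265),(176,205)]])
f=c['frame'][130:290,0:230,::-1];a=cv2.resize(f,None,fx=3,fy=3);cv2.imwrite('pics/dr.png',a)
```

```text
0.02 col base scene [array([ 86.6, 141. ]), array([ 89.7, 160.4]), array([-36. , 133.4])] top base corner [array([187.6,  91.6]), array([-54.3, 139.9]), array([ 85.4, 143.1])]
0.03 col base scene [array([ 77.2, 143.3]), array([ 80.2, 162.4]), array([-43.7, 135.7])] top base corner [array([185.3,  90.4]), array([-54.4, 138.3]), array([ 84.1, 141.5])]
```

View pics/dr.png

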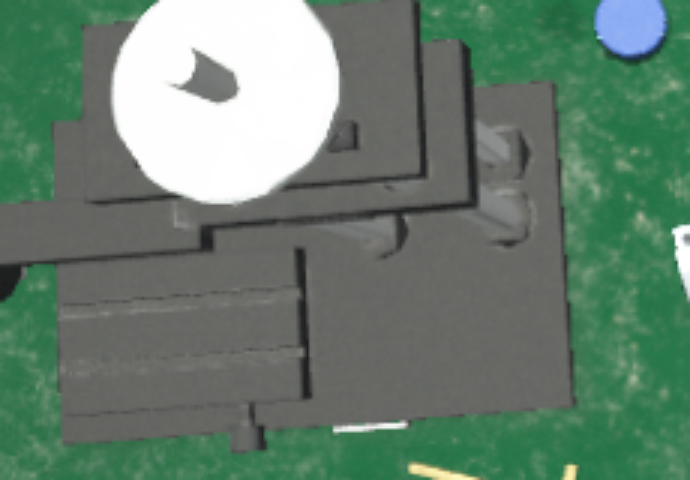

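```bash
python3 -m jog '[[0.2,0,-1.5,0,0,0],[0.2,0,-1.5,0,0,0],[0,0,-1.5,0,0,0],[0,0,-1.5,0,0,0],[0,0,-1.5,0,0,0]]' 0 >/dev/null
python3 -m jog '[[0,1.4,0,0,0,0],[0,1.4,0,0,0,0],[0,1.4,0,0,0,0],[0,1.4,0,0,0,0],[0,1.4,0,0,0,0]]' 0 >/dev/null
python3 w.py
python3 - <<'E'
from h import *
import pickle
for n in ['top','scene','wrist']: c=capture(n);save(c,n+'7');pickle.dump(c,open(n+'7.pkl','wb'))
f=cv2.imread('pics/top7.png')[180:320,190:310];a=cv2.resize(f,None,fx=3.3,fy=4)
f=cv2.imread('pics/scene7.png')[180:320,220:340];b=cv2.resize(f,None,fx=3.3,fy=4);cv2.imwrite('pics/t7.png',np.hstack([a,b]))
E
```

```text
t 8.25 world [0.4312 0.3779 0.104 ] V [-39.5  75. ] z 104.0 yaw-vee 0.09 tilt [-0.0011 -0.0015] F [-0.5 -0. ] -0.2 g 0.2
```

View pics/t7.png

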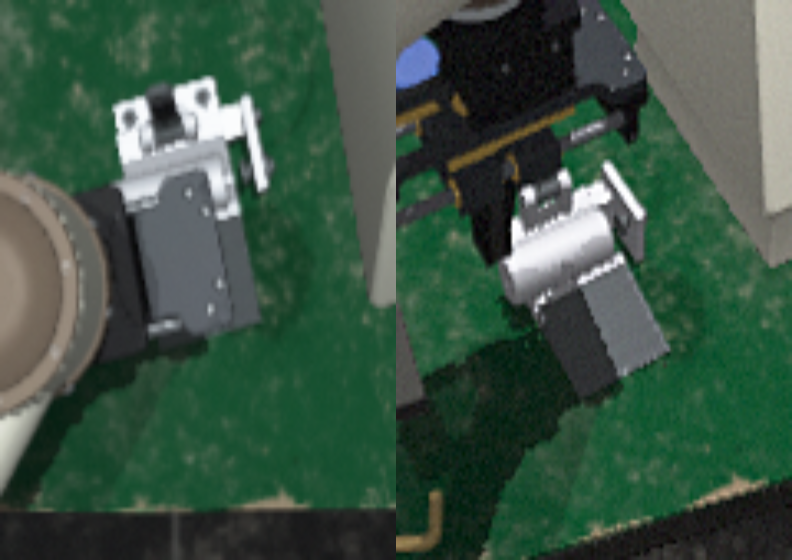

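View pics/wrist7.png

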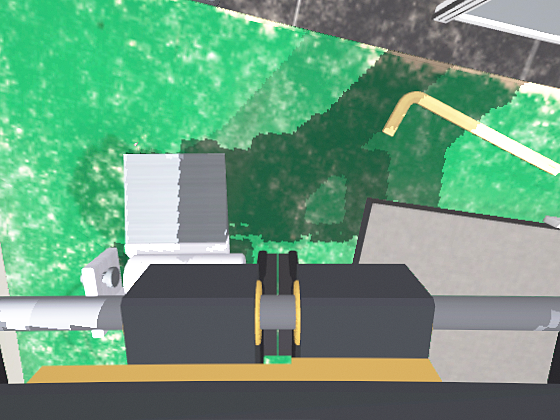

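Run:
```python
from h import *
import pickle
s=pickle.load(open('scene7.pkl','rb'));w=pickle.load(open('wrist7.pkl','rb'))
P=lambda U,Vv:(220+(U-396)/3.3,180+Vv/4)
print('end',V(onz(s,*P(513,280),.0266)),'other end top',V(onz(s,*P(603,215),.0426)), 'end in wrist',V(onz(w,243,257,.0266)),'crest',V(onz(w,125,248,.0185)),V(onz(w,228,248,.0185)))
for q in [(0,49),(0,38),(0,-31)]:
    g=_R=None
from h import _R,_o
for y in (36,40,45,50,55):
    g=_o+_R@np.array([0,y/1e3]);u=proj(s,[*g,.0266]);print(y,(u[0]-220)*3.3+396,(u[1]-180)*4, proj(w,[*g,.0266]).round(1))
```

```text
end [-3.6 48.8] other end top [ -1.5 -25.2] end in wrist [-14.9  53.4] crest [-18.4 -32.3] [-18.5  41.9]
36 526.9200592500262 268.18816338968384 [219.2 276.2]
40 521.9028472277225 270.61043922944407 [224.8 276.2]
45 515.6120215553365 273.64721733164197 [231.8 276.2]
50 509.2997058993379 276.69393310894384 [238.7 276.2]
55 502.9658649604597 279.75059873935163 [245.7 276.3]
```

```bash
python3 -m jog '[[-0.7,0,0,0,0,0],[-0.7,0,0,0,0,0],[-0.7,0,0,0,0,0],[-0.7,0,0,0,0,0],[-0.7,0,0,0,0,0]]' >/dev/null
python3 -m jog '[[0,0,1.6,0,0,0],[0,0,1.6,0,0,0],[0,0,1.6,0,0,0],[0,0,1.6,0,0,0],[0,0,1.6,0,0,0]]' >/dev/null
python3 w.py
python3 - <<'E'
from h import *
import pickle
for n in ['top','scene','wrist']: c=capture(n);save(c,n+'8');pickle.dump(c,open(n+'8.pkl','wb'))
f=cv2.imread('pics/top8.png')[180:320,190:310];a=cv2.resize(f,None,fx=3.3,fy=4)
f=cv2.imread('pics/scene8.png')[180:320,220:340];b=cv2.resize(f,None,fx=3.3,fy=4);cv2.imwrite('pics/t8.png',np.hstack([a,b]))
E
```

```text
t 9.23 world [0.4671 0.3838 0.0244] V [-3.2 73.1] z 24.4 yaw-vee 0.01 tilt [0.0003 0.0003] F [ 0.7 -0.4] 0.2 g 0.8
```

View pics/t8.png

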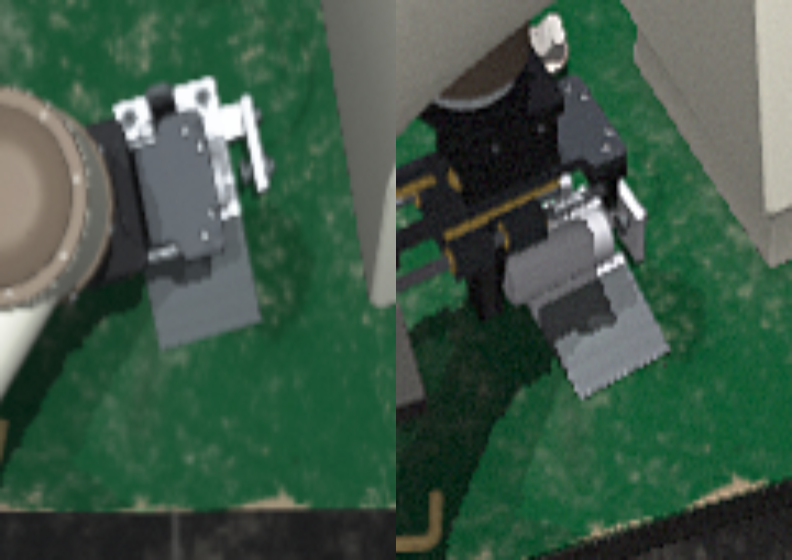

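```bash
python3 -m jog '[[0,-0.2,0,0,0,0],[0,-0.2,0,0,0,0],[0,-0.2,0,0,0,0],[0,-0.2,0,0,0,0],[0,-0.2,0,0,0,0]]' >/dev/null;python3 w.py
python3 -m jog '[[0,-0.1,0,0,0,0],[0,-0.1,0,0,0,0],[0,-0.1,0,0,0,0],[0,-0.1,0,0,0,0],[0,-0.1,0,0,0,0]]' >/dev/null;python3 w.py
python3 -m jog '[[0,-0.1,0,0,0,0],[0,-0.1,0,0,0,0],[0,-0.1,0,0,0,0],[0,-0.1,0,0,0,0],[0,-0.1,0,0,0,0]]' >/dev/null;python3 w.py
```

```text
t 9.8 world [0.4687 0.3742 0.0258] V [-3.7 63.4] z 25.8 yaw-vee 0.05 tilt [0.0008 0.001 ] F [-1.3  0.2] -0.4 g 0.2
t 10.22 world [0.4696 0.3702 0.0253] V [-3.6 59.3] z 25.3 yaw-vee 0.09 tilt [0.0008 0.0015] F [-1.2  3.6] 0.5 g 0.5
t 10.63 world [0.4709 0.3648 0.0253] V [-3.6 53.7] z 25.3 yaw-vee 0.07 tilt [0.0008 0.0008] F [-0.4  4.3] 1.2 g 0.6
```

```bash
python3 -m jog '[[0,-0.1,0,0,0,0],[0,-0.1,0,0,0,0],[0,-0.05,0,0,0,0],[0,0,0,0,0,0],[0,0,0,0,0,0]]' >/dev/null;python3 w.py
python3 -m jog '[[0,-0.05,0,0,0,0],[0,-0.05,0,0,0,0],[0,0,0,0,0,0],[0,0,0,0,0,0],[0,0,0,0,0,0]]' >/dev/null;python3 w.py
python3 - <<'E'
from h import *
import pickle
for n in ['top','scene','wrist']: c=capture(n);save(c,n+'9');pickle.dump(c,open(n+'9.pkl','wb'))
f=cv2.imread('pics/top9.png')[180:320,190:310];a=cv2.resize(f,None,fx=3.3,fy=4)
f=cv2.imread('pics/scene9.png')[180:320,220:340];b=cv2.resize(f,None,fx=3.3,fy=4);cv2.imwrite('pics/t9.png',np.hstack([a,b]))
E
```

```text
t 11.05 world [0.4715 0.3621 0.0252] V [-3.6 51. ] z 25.2 yaw-vee 0.06 tilt [0.0006 0.0004] F [1.  2.4] 2.5 g 0.1
t 11.47 world [0.4716 0.3613 0.0252] V [-3.6 50.2] z 25.2 yaw-vee 0.06 tilt [0.0007 0.0006] F [1.1 4. ] 2.2 g 0.0
```

View pics/t9.png

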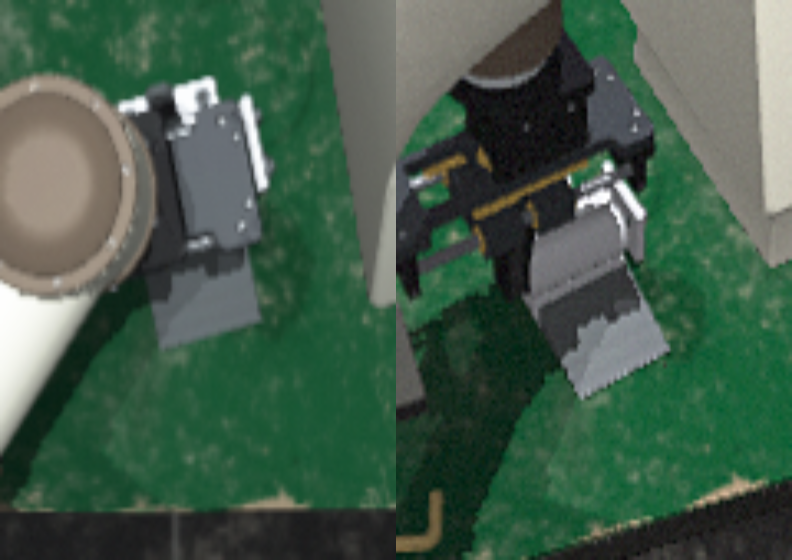

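Not at the stop yet: the force is still only sliding friction. I'll continue in small steps until it rises.

```bash
for i in 1 2; do python3 -m jog '[[0,-0.05,0,0,0,0],[0,-0.05,0,0,0,0],[0,0,0,0,0,0],[0,0,0,0,0,0],[0,0,0,0,0,0]]' >/dev/null;python3 w.py; done
```

```text
t 12.03 world [0.4717 0.361  0.0252] V [-3.6 49.9] z 25.2 yaw-vee 0.07 tilt [0.0008 0.0016] F [0.1 6.6] 1.8 g 0.1
t 12.45 world [0.4718 0.3609 0.0253] V [-3.5 49.8] z 25.3 yaw-vee 0.08 tilt [0.0012 0.0032] F [0.5 7.9] 1.4 g 0.7
```

```bash
for i in 1 2; do python3 -m jog '[[0,-0.1,0,0,0,0],[0,-0.1,0,0,0,0],[0,0,0,0,0,0],[0,0,0,0,0,0],[0,0,0,0,0,0]]' >/dev/null;python3 w.py; done
python3 - <<'E'
from h import *
import pickle
for n in ['top','scene','wrist']: c=capture(n);save(c,n+'10');pickle.dump(c,open(n+'10.pkl','wb'))
f=cv2.imread('pics/scene10.png')[210:270,250:310];b=cv2.resize(f,None,fx=9,fy=9,interpolation=2);cv2.imwrite('pics/t10.png',b)
E
```

```text
t 12.87 world [0.4719 0.3609 0.0254] V [-3.4 49.7] z 25.4 yaw-vee 0.1 tilt [0.002  0.0062] F [-1.3 13.2] 0.3 g 0.4
t 13.28 world [0.4723 0.3608 0.0257] V [-3.  49.6] z 25.7 yaw-vee 0.12 tilt [0.0031 0.0095] F [-5.3 18.5] 1.2 g 0.3
```

View pics/t10.png

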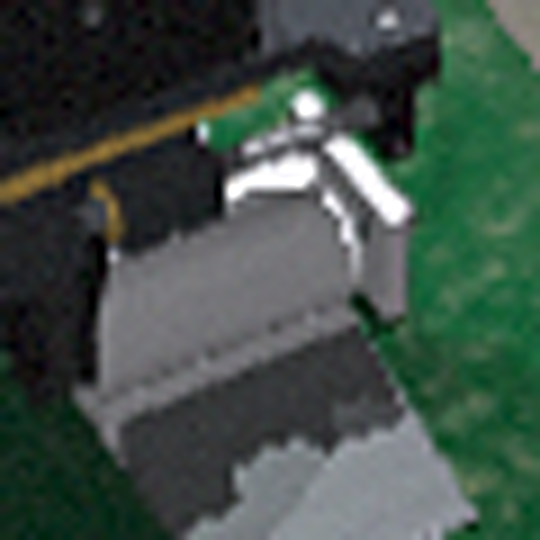

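View pics/wrist10.png

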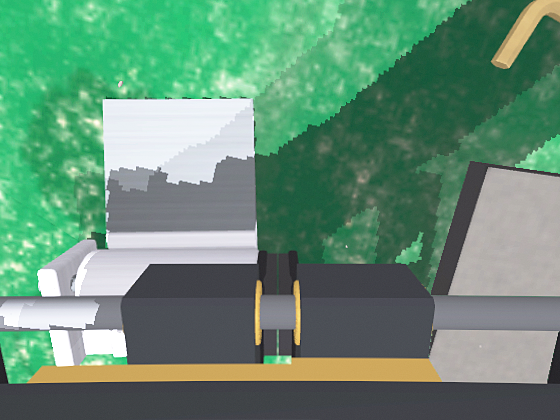

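The force rises to 18 N with no motion and TCP y stays at 49.7, so the bar is on the stop. I'll check the clearances behind the V before going to the strap.

```bash
python3 -m jog '[[0,0.5,0,0,0,0],[0,0.5,0,0,0,0],[0,0.5,0,0,0,0],[0,0.5,0,0,0,0],[0,0.5,0,0,0,0]]' >/dev/null;python3 w.py
python3 -m jog '[[0,0,-2.5,0,0,0],[0,0,-2.5,0,0,0],[0,0,-2.5,0,0,0],[0,0,-2.5,0,0,0],[0,0,-2.5,0,0,0]]' >/dev/null;python3 w.py
python3 - <<'E'
from h import *
import pickle
s=pickle.load(open('scene0.pkl','rb'));c=pickle.load(open('top0.pkl','rb'))
def tri(a,b):
    o1,d1=ray(s,*a);o2,d2=ray(c,*b);A=np.stack([d1,-d2],1);t=np.linalg.lstsq(A,o2-o1,rcond=None)[0]
    p,q=o1+t[0]*d1,o2+t[1]*d2;m=(p+q)/2;return V(m),m[2].round(3),np.linalg.norm(p-q).round(4)
for z in (.05,.1,.15,.2,.25): print(z,'mach left back',V(onz(c,280,143,z)),'front',V(onz(c,302,250,z)),'drill plate fr corner',V(onz(c,157,200,z+.1)))
print('scene left base edge',V(onz(s,290,188,0)),V(onz(s,330,240,0)))
f=capture('scene');save(f,'scene11')
E
```

```text
t 13.85 world [0.4668 0.3785 0.0243] V [-4.6 68.1] z 24.3 yaw-vee 0.0 tilt [-0.0016 -0.0024] F [-1.1  0.9] -0.3 g 0.6
t 14.27 world [0.467  0.3788 0.1509] V [-4.4 68.3] z 150.9 yaw-vee 0.02 tilt [-0.001  -0.0015] F [-0.  -0.2] 0.2 g 0.6
0.05 mach left back [ 166.8 -117.7] front [ -76.9 -111.2] drill plate fr corner [ 85.9 157.1]
0.1 mach left back [ 155.8 -113.6] front [ -76.1 -107.5] drill plate fr corner [ 78. 147.]
0.15 mach left back [ 144.9 -109.5] front [ -75.4 -103.7] drill plate fr corner [ 70.2 136.9]
0.2 mach left back [ 133.9 -105.4] front [-74.7 -99.9] drill plate fr corner [ 62.3 126.8]
0.25 mach left back [ 122.9 -101.3] front [-73.9 -96.1] drill plate fr corner [ 54.5 116.7]
scene left base edge [ 182.9 -149.8] [ -41.1 -137.7]
```

View pics/scene11.png

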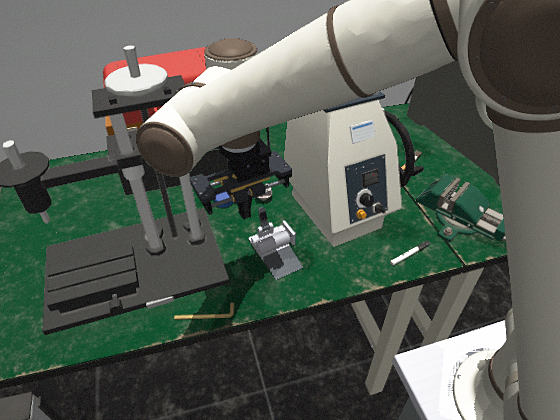

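Run:
```python
from h import *
f=capture('top');save(f,'top11');print(sense()['joints'].round(1))
```

```text
[ 5.450e+01  2.290e+01 -8.500e+00  1.000e-01 -5.810e+01 -1.321e+02]
```

View pics/top11.png

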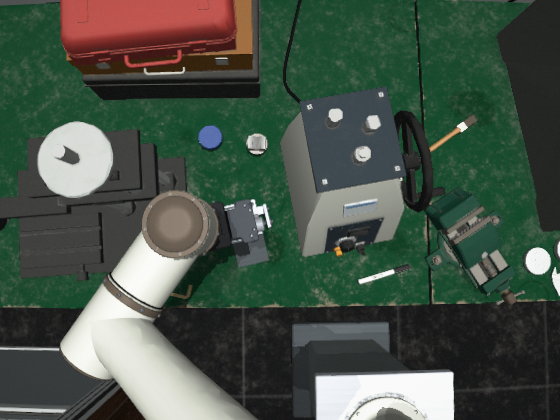

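```bash
python3 -m jog '[[0,-1.2,0,0,0,0],[0,-1.2,0,0,0,0],[0,-1.2,0,0,0,0],[0,-1.2,0,0,0,0],[0,-1.2,0,0,0,0]]' >/dev/null;python3 w.py
python3 -m jog '[[-1.72,0,0,0,0,0],[-1.72,0,0,0,0,0],[-1.72,0,0,0,0,0],[-1.72,0,0,0,0,0],[-1.72,0,0,0,0,0]]' >/dev/null;python3 w.py
python3 - <<'E'
from h import *
import pickle
for n in ['top','scene']: c=capture(n);save(c,n+'12');pickle.dump(c,open(n+'12.pkl','wb'))
f=cv2.imread('pics/scene12.png')[180:290,220:320];b=cv2.resize(f,None,fx=5.4,fy=5.4,interpolation=2);cv2.imwrite('pics/t12.png',b)
E
```

```text
t 14.78 world [0.48   0.3189 0.1491] V [-4.4  7. ] z 149.1 yaw-vee 0.01 tilt [-0.0015 -0.0017] F [-0.   0.2] 0.5 g 0.8
t 15.2 world [0.565  0.3381 0.1495] V [82.7  7.7] z 149.5 yaw-vee 0.01 tilt [-0.0009 -0.0008] F [0.3 0.3] -0.3 g 0.3
```

View pics/t12.png

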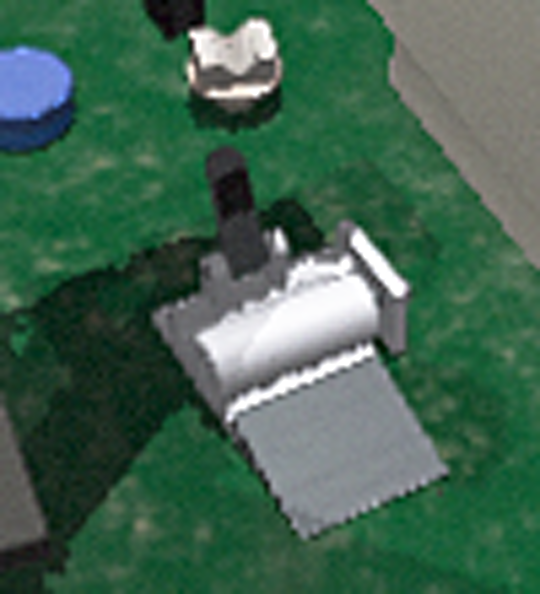

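View pics/top12.png

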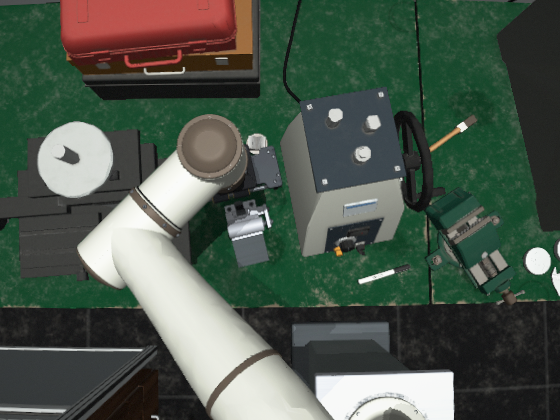

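```bash
python3 -m jog '[[0,0.2,1.3,0,0,0],[0,0.1,1.3,0,0,0],[0,0,1.3,0,0,0],[0,0,1.3,0,0,0],[0,0,1.2,0,0,0]]' >/dev/null;python3 w.py
python3 -m jog '[[0.4,0,0,0,0,0],[0.4,0,0,0,0,0],[0.4,0,0,0,0,0],[0.4,0,0,0,0,0],[0,0,0,0,0,0]]' >/dev/null;python3 w.py
python3 - <<'E'
from h import *
import pickle
for n in ['top','scene']: c=capture(n);save(c,n+'13')
f=cv2.imread('pics/scene13.png')[180:290,220:320];b=cv2.resize(f,None,fx=5.4,fy=5.4,interpolation=2);cv2.imwrite('pics/t13.png',b)
E
```

```text
t 15.72 world [0.5627 0.3412 0.085 ] V [81.1 11.2] z 85.0 yaw-vee 0.03 tilt [-0.0012 -0.0008] F [-0.8  0.4] 0.1 g 0.3
t 16.13 world [0.5474 0.339  0.0872] V [65.7 12.3] z 87.2 yaw-vee 0.08 tilt [0.001  0.0011] F [ 0.9 -0. ] -0.3 g 0.6
```

View pics/t13.png

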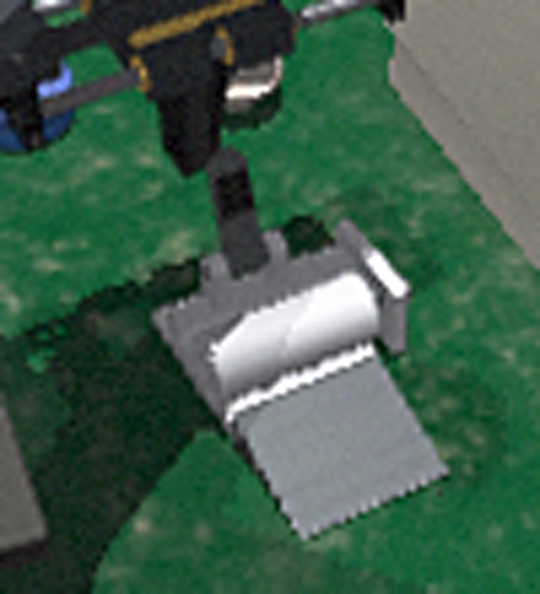

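```bash
python3 -m jog '[[-0.3,0,0,0,0,0],[0,-0.3,0,0,0,0],[0,-0.3,0,0,0,0],[0,-0.3,0,0,0,0],[0,0,0,0,0,0]]' >/dev/null;python3 w.py
python3 - <<'E'
from h import *
import pickle
for n in ['top','scene']: c=capture(n);save(c,n+'14')
f=cv2.imread('pics/scene14.png')[180:290,220:320];b=cv2.resize(f,None,fx=4,fy=5,interpolation=2)
f=cv2.imread('pics/top14.png')[100:210,200:300];a=cv2.resize(f,None,fx=4,fy=5,interpolation=2);cv2.imwrite('pics/t14.png',np.hstack([a,b]))
E
```

```text
t 16.65 world [0.5528 0.3299 0.0859] V [69.   2.2] z 85.9 yaw-vee 0.0 tilt [-0.0004 -0.0004] F [0.1 0.5] 0.2 g 0.6
```

View pics/t14.png

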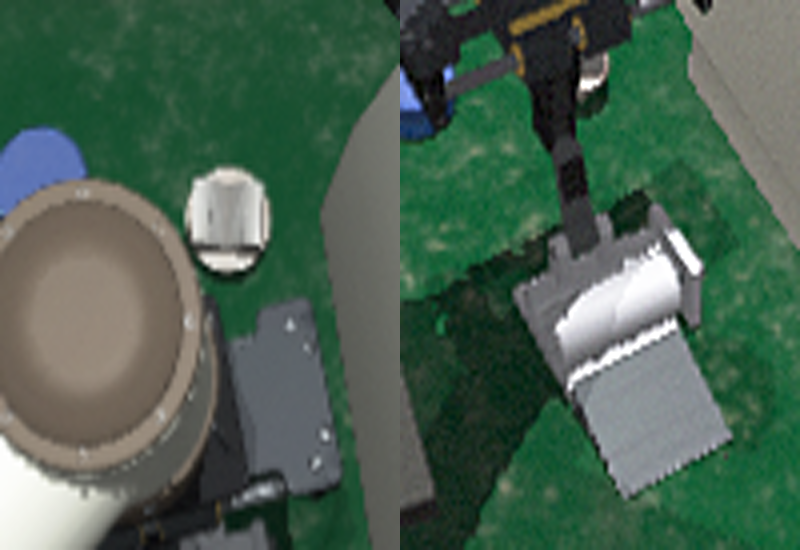

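The finger is now squarely behind the strap (right panel, about (560,140)) and clear of the machine. Next I'll tip the strap over.

```bash
python3 -m jog '[[0.4,0,0,0,0,0],[0.4,0,0,0,0,0],[0.4,0,0,0,0,0],[0.4,0,0,0,0,0],[0.4,0,0,0,0,0]]' >/dev/null;python3 w.py
python3 -m jog '[[0.4,0,0,0,0,0],[0.4,0,0,0,0,0],[0.4,0,0,0,0,0],[0.3,0,0,0,0,0],[0,0,0,0,0,0]]' >/dev/null;python3 w.py
python3 - <<'E'
from h import *
import pickle
for n in ['top','scene']: c=capture(n);save(c,n+'15')
f=cv2.imread('pics/scene15.png')[180:290,220:320];b=cv2.resize(f,None,fx=4,fy=5,interpolation=2)
f=cv2.imread('pics/top15.png')[100:210,200:300];a=cv2.resize(f,None,fx=4,fy=5,interpolation=2);cv2.imwrite('pics/t15.png',np.hstack([a,b]))
E
```

```text
t 17.17 world [0.5326 0.3264 0.0862] V [48.6  3.1] z 86.2 yaw-vee 0.07 tilt [0.0001 0.0001] F [ 0.7 -1. ] -0.3 g 0.5
t 17.58 world [0.5177 0.323  0.086 ] V [33.3  3. ] z 86.0 yaw-vee 0.06 tilt [-0.0007 -0.0003] F [-1.1  0.3] 0.1 g 0.6
```

View pics/t15.png

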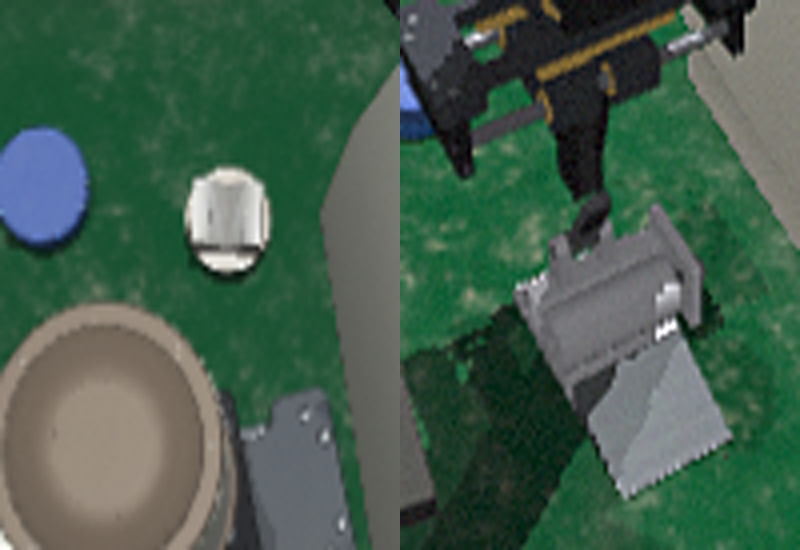

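```bash
python3 -m jog '[[0.3,0,0,0,0,0],[0.3,0,0,0,0,0],[0.3,0,0,0,0,0],[0,0,0,0,0,0],[0,0,0,0,0,0]]' >/dev/null;python3 w.py
python3 - <<'E'
from h import *
import pickle
for n in ['top','scene']: c=capture(n);save(c,n+'16')
f=cv2.imread('pics/scene16.png')[180:290,220:320];b=cv2.resize(f,None,fx=5.4,fy=5.4,interpolation=2)
cv2.imwrite('pics/t16.png',b)
E
```

```text
t 18.1 world [0.5095 0.3213 0.0861] V [25.  3.] z 86.1 yaw-vee 0.06 tilt [ 0. -0.] F [ 0.1 -0.6] 0.5 g -0.1
```

View pics/t16.png

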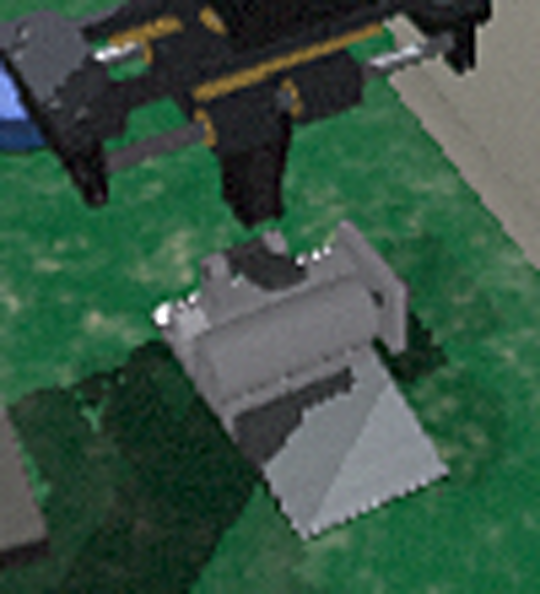

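The strap is past upright and dropping slowly. I'll raise clear and let it settle.

```bash
python3 -m jog '[[0,0,-1.2,0,0,0],[0,0,-1.2,0,0,0],[0,0,-1.2,0,0,0],[0,0,-1.2,0,0,0],[0,0,-1.2,0,0,0]]' >/dev/null
python3 -m jog '[[-2,0,0,0,0,0],[-2,0,0,0,0,0],[-2,0,0,0,0,0],[0,0,0,0,0,0],[0,0,0,0,0,0]]' >/dev/null;python3 w.py
python3 - <<'E'
from h import *
import pickle
for n in ['top','scene']: c=capture(n);save(c,n+'17');pickle.dump(c,open(n+'17.pkl','wb'))
f=cv2.imread('pics/scene17.png')[190:290,230:320];b=cv2.resize(f,None,fx=4.4,fy=5.4,interpolation=2)
f=cv2.imread('pics/top17.png')[185:285,210:300];a=cv2.resize(f,None,fx=4.4,fy=5.4,interpolation=2)
cv2.imwrite('pics/t17.png',np.hstack([a,b]))
E
```

```text
t 19.03 world [0.5688 0.334  0.1453] V [85.6  2.8] z 145.3 yaw-vee -0.01 tilt [-0.0007 -0.0004] F [-1.3  0.2] 0.3 g 0.7
```

View pics/t17.png

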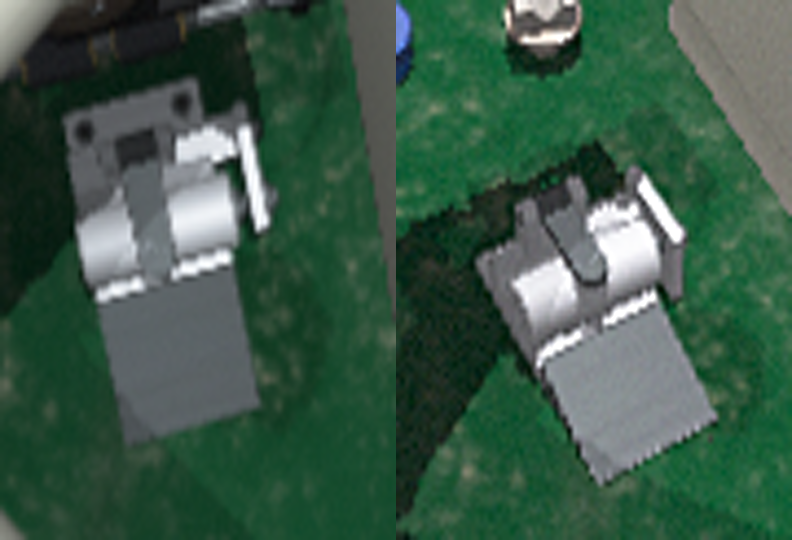

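Run:
```python
from h import *
import pickle
s=pickle.load(open('scene17.pkl','rb'));c=pickle.load(open('top17.pkl','rb'))
A=lambda U,v:(210+U/4.4-.4,185+v/5.4-.4)
B=lambda U,v:(230+(U-396)/4.4-.4,190+v/5.4-.4)
def tri(a,b):
    o1,d1=ray(s,*a);o2,d2=ray(c,*b);M=np.stack([d1,-d2],1);t=np.linalg.lstsq(M,o2-o1,rcond=None)[0]
    p,q=o1+t[0]*d1,o2+t[1]*d2;m=(p+q)/2;return V(m),m[2].round(4),np.linalg.norm(p-q).round(4)
print('ends',V(onz(c,*A(81,250),.0266)),V(onz(c,*A(237,212),.0266)))
print('ramp',V(onz(c,*A(126,444),.0012)),V(onz(c,*A(259,404),.0012)))
print('strap tip',tri(B(591,283),A(155,282)))
P=lambda x,y,z:[*( _o+_R@np.array([x,y])/1e3),z/1e3]
from h import _o,_R
for n,p in {'tip level':(-21,0,47.6),'stop':(0,-42,26.6),'barend':(0,38,26.6)}.items():
    u=proj(s,P(*p));v=proj(c,P(*p));print(n,(u-[230,190]+.4)*[4.4,5.4]+[396,0],(v-[210,185]+.4)*[4.4,5.4])
# bystanders: before/after difference centroid
import pickle
c0=pickle.load(open('top0.pkl','rb'))['frame'].astype(int);c1=c['frame'].astype(int)
for n,(x0,x1,y0,y1) in {'tin':(195,225,122,152),'anvil':(243,272,130,160),'key':(130,195,280,302),'marker':(352,415,260,290)}.items():
    print(n,np.abs(c0-c1)[y0:y1,x0:x1].mean().round(1))
```

```text
ends [ 1.4 39.5] [ -0.8 -41.7]
ramp [-82.5  36. ] [-81.4 -35.1]
strap tip (array([-19.9,   6.3]), np.float64(0.0473), np.float64(0.0034))
tip level [605.58818579 279.24697151] [164.44471403 279.89687234]
stop [655.14729194 248.14711458] [237.2505271  209.95852605]
barend [524.97755783 311.84798542] [ 84.50093805 252.38379859]
tin 50.9
anvil 51.8
key 104.4
marker 36.1
```

View pics/top17.png

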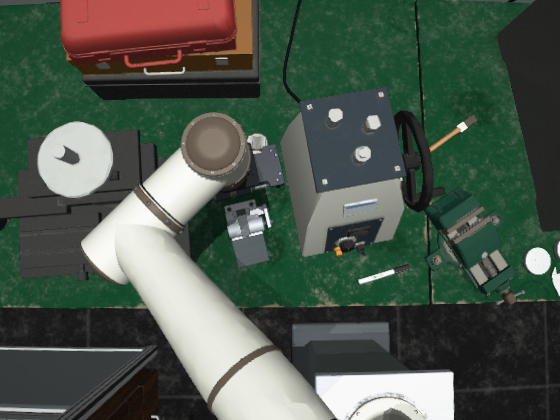

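```bash
python3 -m jog '[[0,0,-0.5,0,0,0],[0,0,-0.5,0,0,0],[0,0,0,0,0,0],[0,0,0,0,0,0],[0,0,0,0,0,0]]' >/dev/null;python3 w.py; python3 -c "
from station import finish_job;print(finish_job())"
```

```text
t 19.55 world [0.5681 0.3342 0.1565] V [84.9  3.2] z 156.5 yaw-vee 0.06 tilt [0.0003 0.0005] F [0.1 0.6] -1.0 g 0.5
the job is handed in; nothing more can be done
None
```

The bar is in the V, against the stop screw, with the hold-down lying on it. I handed the job in at 19.6 s; no verdict was reported.

**What I did:** I rolled the bar along the bench and up the ramp with the sides of the two half-open fingers, and it dropped into the V on its own. With the fingers shut I pushed it endways until the force rose to 18 N with no further movement. I then tipped the strap forward from behind with the fingertip and raised the arm clear.

**Last checks, in the vee rest's frame:**
- **Bar:** its ends measured y = +39.5 and −41.7 mm, with its centre within about 1 mm of the V's middle plane. The stop face is at −42 mm.
- **Hold-down:** the tip triangulated to x = −20 mm and 47.3 mm high; level on the bar would be x = −21 mm and 47.6 mm. Its sideways reading was 6 mm off, which I put down to picking the point by hand.
- **Robot:** the wrist force was about zero and the gripper was well clear of everything.

**Checks that failed or were weak:**
- **Bystanders:** the before/after image comparison told me nothing, because the arm and its shadow covered the hex key and part of the others. I felt no contact near any of the four. In the last pictures the marker is where it was, and the tin and anvil were unmoved when last seen clear of the arm.
- **Wrist camera:** it put the vee rest about 4 mm further to +y than the other views, so I relied on contact force for the endways push.

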